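# Hold the free lane of the rack loader open

### The arm

A 6-joint arm with a two-finger parallel gripper is mounted at the origin on the work surface. World frame = base frame: x ahead of the robot, y to its left, z up, the work surface at z = 0. Lengths are in m, angles in rad, forces in N, time in s.
With the tool pointing down it reaches from about 0.35 to 0.975 m from the base axis. Payload 4.9 kg.
Tool frame: the origin (TCP) lies midway between the tips of the shut fingers; the grasp point (between the pads) lies 19 mm behind it; z points along the fingers, y is the direction in which the jaws open and shut (so a half turn about z gives the same grasp; the last joint's range is limited). The gripper opens to 85 mm and grips with 20 to 120 N. Pads are 22 mm wide; open, the fingers measure 114 mm over their backs; the gripper's body (76 mm by 85 mm) begins 54 mm behind the grasp point. The pads swing forward as they close: fully open they stand 13 mm farther back than shut.
Start: joints at [1.226, 0.053, 1.613, -0, 1.476, -0.119], TCP at [0.14, 0.609, 0.231] pointing down, gripper open.
Joint ranges: [-3.01, 3.01], [-1.01, 2.22], [0.06, 2.58], [-1.02, 4.17], [0.09, 2.62], [-3.14, 3.14]. Speed limits (rad/s): [2.57, 2.57, 3.14, 3.14, 3.14, 3.14].

### API

Orientations are given as a rotation vector (axis times angle).
In Python, from station import ctrl gives the robot as it stands.
- The arm moves only by the tool jog_arm, never from a script. Its argument "steps" is a list of rows, each an object of numbers: "dx", "dy", "dz": the shift along the world's x, y, z in units of 60 mm (1.0 is 60 mm); "twist": the turn about the world's z in units of 10 degrees (1.0 is 10 degrees). A call has 1 to 5 rows; each row is the pose to reach, as a shift and turn from the pose measured when the call began; what a row does not reach only later rows make up. A row lasts 1/8 s, in which the tool goes at most 62.5 mm and 10.7 degrees, less where a joint would pass 70% of its speed; a pose out of reach is approached as far as the arm can. A call with a gripper value outside its range is refused whole. "gripper" is the closure in counts, from 0 (fully open) to 255 (shut), set as the call begins (left out, the last holds). The fingers move at their own pace and stop on an object; "newtons" is the grip in N (left out, the last holds). Time passes only in rows, so rows that repeat a pose let the fingers close. It gives the time, the measured TCP pose, the force and the opening at its end, in the units of the state.
- ctrl.get_obs(): the state, without advancing time (a new reading comes with each control period).
- ctrl.get_image(name): name is "side" or "top"; returns a dict with "frame" (400x640x3 uint8, red, green, blue), "range_z" (400x640 float32, m along the optical axis (not along the pixel's ray), 0 where there is no reading), "fx", "fy", "cx", "cy" (pixels), "extrinsics" (4x4, takes a point from camera to world coordinates). Camera axes: x right, y down, z forward; pixel columns grow to the right and rows downward; lengths in m; the calibration is good to about 2 mm. A picture is of the moment at which its call begins.
- ctrl.finish_job(): hands the job in, once; it reports no verdict.
The state is a dict: "t": time; "q": joint angles; "dq": joint speeds; "effort": joint torques, N m; "tool_pos": TCP position; "tool_rot": TCP orientation; "contact_force": force on the tool from outside, world axes, zero at the start; "wrist_torque": the same for the moment, N m; "opening": finger opening in m.
Only numpy, scipy, OpenCV 4.12 (cv2) and the standard library are available. Lean on these libraries where they do the work, as an engineer would, in place of code of your own. Each camera call takes 0.05 s, during which the arm holds its last target.

### The job

The next sample rack is to go into the one free lane of the rack loader, the lane with no rack in it. Pull that lane's spring-return slide back by its finger tab until its index bar lies on the line engraved across the deck, not on to the end stop, and keep it there against the spring so that a colleague can lower the rack in: the program finishes while still holding it, without letting go. Leave the slides of the loaded lanes closed, and do not shift the racks or the other things on the bench.

Things in the scene. Friction and masses are not known exactly. Their poses are not given: they have to be found in the camera images.
- loader: Fixed bench-top rack loader, 405 (x) by 270 mm (y). Origin: on the bench, mid-width, where the racks begin. x points away from the robot to the reader housing (x 120 to 260 mm, 90 mm tall). White deck, top 30 mm up, x -145 to 120 mm, with four channels along x, 26 mm wide, at y = +96, +32, -32, -96 mm: lanes 1 to 4. Three hold a rack (x 1 to 119 mm); one is free, which one varies.
- slide_1 (a joint): Travel (m) of the spring-return slide of lane 1: 0 = closed, where the spring pushes it; grows as it is pulled along the loader's -x. Index bar on the line at 0.045; end stop (cleaning position) at 0.065.
- slide_2 (a joint): Travel (m) of the spring-return slide of lane 2: as slide_1. Spring force of every slide: 3.3 N closed, 9.1 N at the line, 11.7 N at the stop; it springs shut when let go.
- slide_3 (a joint): Travel (m) of the spring-return slide of lane 3: as slide_1.
- slide_4 (a joint): Travel (m) of the spring-return slide of lane 4: as slide_1.
- tab_1 (a point): Middle of the grip zone of the upright finger tab of slide 1, 64 mm above the bench, moving with the slide. Grey plastic, 10 mm thick (loader x), 22 mm wide (loader y), 86 mm tall above the bench. At rest at loader x = -55 mm. Deck and bar below it reach 36 mm up, so fingers may come down to about 40 mm above the bench.
- tab_2 (a point): The same on slide 2. A steel index bar, 6 mm in x, 46 mm in y, top 36 mm above the bench, crosses the foot of each tab in line with the tab's middle.
- tab_3 (a point): The same on slide 3. Around each tab: 40 mm of free space towards the rack up to the slide's nose (40 mm tall), open deck on the robot's side, the next tab 64 mm away sideways (middle to middle).
- tab_4 (a point): The same on slide 4.
- mark_1 (a point): Point at the middle of lane 1 on the engraved line: a black line 4 mm wide across the whole deck at loader x = -100 mm, 30 mm above the bench. The tab of slide 1 stands over this point when its index bar lies on the line.
- mark_2 (a point): The same line at lane 2.
- mark_3 (a point): The same line at lane 3.
- mark_4 (a point): The same line at lane 4.
- rack_1_mid (a point): Loaded rack 1 of 3, loose in a lane of the loader: black five-place rack 118 x 22 mm, 64 mm tall, five capped tubes to 90 mm above its foot (100 mm above the bench); point at its centre, 32 mm above its foot. The lane it is in changes.
- rack_2_mid (a point): Loaded rack 2 of 3, loose in a lane of the loader: black five-place rack 118 x 22 mm, 64 mm tall, five capped tubes to 90 mm above its foot (100 mm above the bench); point at its centre, 32 mm above its foot. The lane it is in changes.
- rack_3_mid (a point): Loaded rack 3 of 3, loose in a lane of the loader: black five-place rack 118 x 22 mm, 64 mm tall, five capped tubes to 90 mm above its foot (100 mm above the bench); point at its centre, 32 mm above its foot. The lane it is in changes.
- next_rack_mid (a point): The next rack, same make with five tubes, loose, standing on the bench beside the loader; point at its centre, 32 mm up. Bystander: the colleague will load it.
- control_bottle_mid (a point): Amber bottle, 54 mm across, 115 mm tall, loose on the bench; point on its axis 55 mm up. Bystander.
- cap_box: Grey open box of spare caps, 120 x 90 mm, 45 mm tall, loose on the bench; origin at the centre of its underside. Bystander.

How it is judged:
At the end, for the whole second after the job is handed in: Through the last second the slide of the lane without a rack is 40 to 50 mm out (index bar overlapping the line at 45 mm), held by the fingers with over 3 N; the other slides are under 5 mm out; loaded racks are within 12 mm and bench things within 20 mm of their start (((((y of rack_1_mid in the frame of loader below 0.064 m or y of rack_1_mid in the frame of loader above 0.128 m) and (y of rack_2_mid in the frame of loader below 0.064 m or y of rack_2_mid in the frame of loader above 0.128 m) and (y of rack_3_mid in the frame of loader below 0.064 m or y of rack_3_mid in the frame of loader above 0.128 m)) and value of joint slide_1 between 0.04 and 0.05 m and contact force between the fingers and slide_1 above 3 N and value of joint each of slide_2, slide_3, slide_4 below 0.005 m) or (((y of rack_1_mid in the frame of loader below 0 m or y of rack_1_mid in the frame of loader above 0.064 m) and (y of rack_2_mid in the frame of loader below 0 m or y of rack_2_mid in the frame of loader above 0.064 m) and (y of rack_3_mid in the frame of loader below 0 m or y of rack_3_mid in the frame of loader above 0.064 m)) and value of joint slide_2 between 0.04 and 0.05 m and contact force between the fingers and slide_2 above 3 N and value of joint each of slide_1, slide_3, slide_4 below 0.005 m) or (((y of rack_1_mid in the frame of loader below -0.064 m or y of rack_1_mid in the frame of loader above 0 m) and (y of rack_2_mid in the frame of loader below -0.064 m or y of rack_2_mid in the frame of loader above 0 m) and (y of rack_3_mid in the frame of loader below -0.064 m or y of rack_3_mid in the frame of loader above 0 m)) and value of joint slide_3 between 0.04 and 0.05 m and contact force between the fingers and slide_3 above 3 N and value of joint each of slide_1, slide_2, slide_4 below 0.005 m) or (((y of rack_1_mid in the frame of loader below -0.128 m or y of rack_1_mid in the frame of loader above -0.064 m) and (y of rack_2_mid in the frame of loader below -0.128 m or y of rack_2_mid in the frame of loader above -0.064 m) and (y of rack_3_mid in the frame of loader below -0.128 m or y of rack_3_mid in the frame of loader above -0.064 m)) and value of joint slide_4 between 0.04 and 0.05 m and contact force between the fingers and slide_4 above 3 N and value of joint each of slide_1, slide_2, slide_3 below 0.005 m)) and distance of each of rack_1_mid, rack_2_mid, rack_3_mid from where it was at the start of the episode below 0.012 m and distance of each of next_rack_mid, control_bottle_mid, cap_box from where it was at the start of the episode below 0.02 m); the arm keeps its last pose, push and grip.
It fails at once if the slide of a loaded lane is pulled open (more than 12 mm) ((not ((y of rack_1_mid in the frame of loader below 0.064 m or y of rack_1_mid in the frame of loader above 0.128 m) and (y of rack_2_mid in the frame of loader below 0.064 m or y of rack_2_mid in the frame of loader above 0.128 m) and (y of rack_3_mid in the frame of loader below 0.064 m or y of rack_3_mid in the frame of loader above 0.128 m)) and value of joint slide_1 above 0.012 m) or (not ((y of rack_1_mid in the frame of loader below 0 m or y of rack_1_mid in the frame of loader above 0.064 m) and (y of rack_2_mid in the frame of loader below 0 m or y of rack_2_mid in the frame of loader above 0.064 m) and (y of rack_3_mid in the frame of loader below 0 m or y of rack_3_mid in the frame of loader above 0.064 m)) and value of joint slide_2 above 0.012 m) or (not ((y of rack_1_mid in the frame of loader below -0.064 m or y of rack_1_mid in the frame of loader above 0 m) and (y of rack_2_mid in the frame of loader below -0.064 m or y of rack_2_mid in the frame of loader above 0 m) and (y of rack_3_mid in the frame of loader below -0.064 m or y of rack_3_mid in the frame of loader above 0 m)) and value of joint slide_3 above 0.012 m) or (not ((y of rack_1_mid in the frame of loader below -0.128 m or y of rack_1_mid in the frame of loader above -0.064 m) and (y of rack_2_mid in the frame of loader below -0.128 m or y of rack_2_mid in the frame of loader above -0.064 m) and (y of rack_3_mid in the frame of loader below -0.128 m or y of rack_3_mid in the frame of loader above -0.064 m)) and value of joint slide_4 above 0.012 m)).
It fails at once if a loaded rack is shifted by more than 12 mm or tipped (distance of any of rack_1_mid, rack_2_mid, rack_3_mid from where it was at the start of the episode above 0.012 m or angle between any of rack_1_mid, rack_2_mid, rack_3_mid's own z axis and vertical above 0.2 rad).
It fails at once if a thing on the bench is shifted by more than 20 mm or knocked over (distance of any of next_rack_mid, control_bottle_mid, cap_box from where it was at the start of the episode above 0.02 m or angle between any of next_rack_mid, control_bottle_mid, cap_box's own z axis and vertical above 0.3 rad).
It also fails if it takes over 42 s, if anything falls off the work surface, if the arm or the gripper's body presses on something with over 40 N, if the wrist force passes 120 N, or if a joint passes its speed limit or range.

## Working session

There is one attempt and no reset: what is moved stays moved. The work goes in short steps, Python scripts to look and compute and a tool call to move; the robot and the scene stay as the last step left them, time stands still between calls to the robot, and variables do not carry over. Pictures are saved under pics/ and viewed, and the job is handed in when it is done.

Besides the shell and the picture viewer there is one more tool, called after "Emit:" as a command line: name --argument value ..., lists and objects as JSON in quotes. jog_arm: Moves the arm, as the interface text tells. Its arguments: {"type":"object","properties":{"steps":{"type":"array"},"gripper":{"type":"number"},"newtons":{"type":"number"}},"required":["steps"]}

```bash
mkdir -p pics; python3 - <<'E'
from station import ctrl
import cv2,numpy as np
for n in("top","side"):
    d=ctrl.get_image(n); cv2.imwrite(f"pics/{n}0.png",d["frame"][:,:,::-1]); np.savez(f"{n}0.npz",**d)
    print(n,d["fx"],d["fy"],d["cx"],d["cy"]);print(d["extrinsics"].round(4))
o=ctrl.get_obs();print(o["t"],o["tool_pos"],o["tool_rot"],o["opening"],o["contact_force"])
E
```

```text
top 457.9498547134956 457.9498547134956 313.6713448674232 209.03190016970623
[[ 0.0255 -0.9929  0.1165  0.4256]
 [-0.9995 -0.0231  0.022  -0.0064]
 [-0.0191 -0.1171 -0.9929  1.4863]
 [ 0.      0.      0.      1.    ]]
side 376.5794507055333 376.5794507055333 320.54012757262717 202.12974971002646
[[ 0.8668 -0.3723  0.3318  0.2207]
 [-0.4985 -0.6617  0.5601 -0.6564]
 [ 0.011  -0.6509 -0.7591  0.9405]
 [ 0.      0.      0.      1.    ]]
0.1 [0.13973326 0.60860153 0.23017547] [-3.53903403e-01 -3.12115032e+00  2.83163955e-03] 0.08533746305172935 [ 0.84678704 -0.18407648  0.00769963]
```

View pics/top0.png

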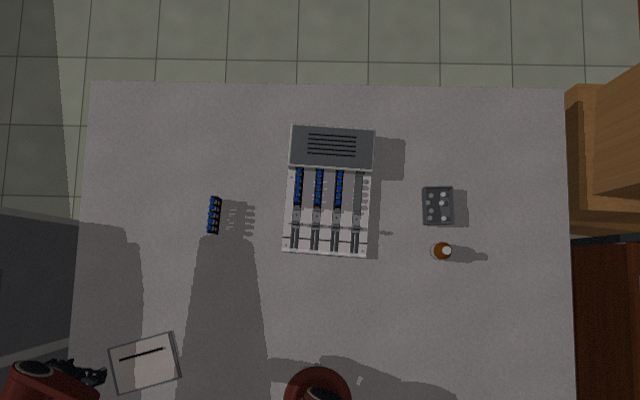

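View pics/side0.png

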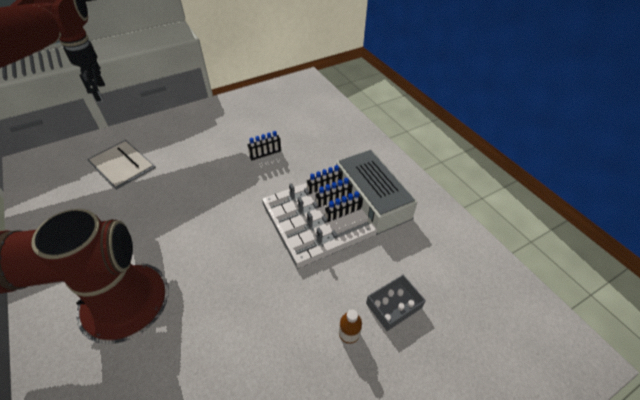

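The rightmost lane (lane 4, about px (358,190) in the top view) is free. Three blue-capped racks stand in the lanes to its left. I'll zoom in next.

```bash
python3 - <<'E'
import cv2
a=cv2.imread("pics/top0.png")[115:265,270:390];cv2.imwrite("pics/topz.png",cv2.resize(a,None,fx=4,fy=4,interpolation=cv2.INTER_CUBIC))
a=cv2.imread("pics/side0.png")[140:280,250:425];cv2.imwrite("pics/sidez.png",cv2.resize(a,None,fx=4,fy=4,interpolation=cv2.INTER_CUBIC))
E
```

```text
(no output)
```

View pics/topz.png

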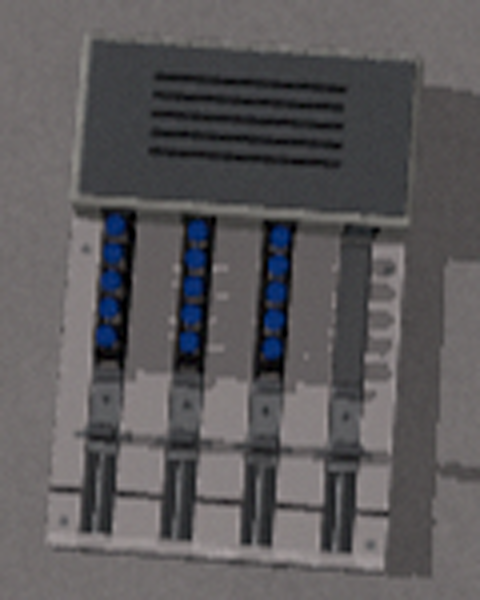

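View pics/sidez.png

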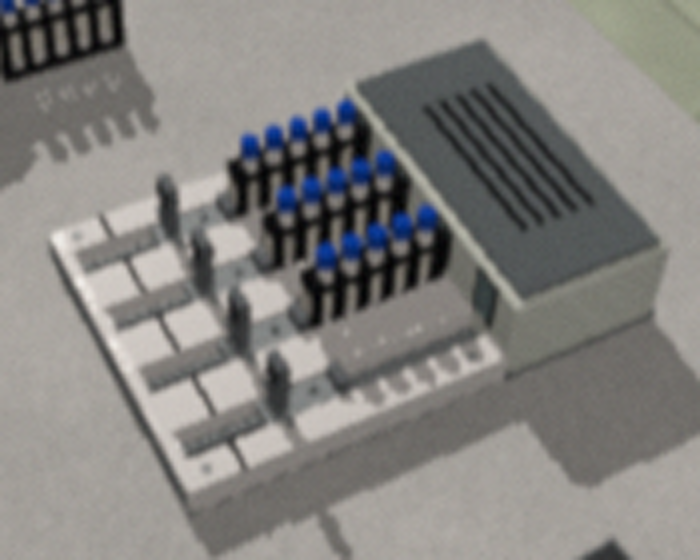

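```bash
cat > h.py <<'E'
import numpy as np,cv2
def cloud(d):
    h,w=d["range_z"].shape;u,v=np.meshgrid(np.arange(w),np.arange(h));z=d["range_z"]
    P=np.stack([(u-d["cx"])/d["fx"]*z,(v-d["cy"])/d["fy"]*z,z],-1);E=d["extrinsics"]
    return P@E[:3,:3].T+E[:3,3]
def ray(d,u,v,h):
    E=d["extrinsics"];r=E[:3,:3]@np.array([(u-d["cx"])/d["fx"],(v-d["cy"])/d["fy"],1]);return E[:3,3]+r*(h-E[2,3])/r[2]
E
python3 - <<'E'
import numpy as np,cv2
from h import *
for n in("top","side"):
    d=dict(np.load(f"{n}0.npz"));W=cloud(d)
    roi=(W[...,0]>.35)&(W[...,0]<1)&(W[...,1]>-.18)&(W[...,1]<.25)
    z=W[...,2]
    print(n,"bench",np.median(z[roi&(z<.015)]))
    for nm,lo,hi in(("deck+",.02,.2),("hous",.08,.096)):
        m=(roi&(z>lo)&(z<hi)).astype(np.uint8)
        if nm=="hous": m=cv2.morphologyEx(m,cv2.MORPH_OPEN,np.ones((9,9)))
        k,l,s,c=cv2.connectedComponentsWithStats(m);i=1+np.argmax(s[1:,4]);mm=l==i
        r=cv2.minAreaRect(W[mm][:,:2].astype(np.float32));print(nm,s[i],r,np.median(z[mm]));print(cv2.boxPoints(r).round(4).tolist())
    # tabs
    m=(roi&(z>.068)&(z<.092)&(W[...,0]<.62)).astype(np.uint8)
    k,l,s,c=cv2.connectedComponentsWithStats(m)
    for i in range(1,k):
        if s[i,4]>3: print(s[i],c[i].round(1),W[l==i].mean(0).round(4),W[l==i].max(0).round(3))
E
```

```text
top bench -0.0010818068793606583
deck+ [ 281  124   95  135 9838] ((0.6544584631919861, -0.018247470259666443), (0.2706042528152466, 0.4076216220855713), 87.07730865478516) 0.035790686127910476
[[0.4440000057220459, -0.14300000667572021], [0.8511000275611877, -0.16380000114440918], [0.8648999929428101, 0.10649999976158142], [0.4578000009059906, 0.12729999423027039]]
hous [ 290  126   83   44 2665] ((0.7878662943840027, -0.02281932532787323), (0.2584895193576813, 0.1318456083536148), 87.64443969726562) 0.08856508013246467
[[0.71670001745224, -0.14920000731945038], [0.8483999967575073, -0.15469999611377716], [0.859000027179718, 0.10360000282526016], [0.7272999882698059, 0.10899999737739563]]
[293 201   7   5  27] [296.1 203.4] [0.608  0.08   0.0729] [0.616 0.09  0.08 ]
[334 201   2   3   4] [334.2 202. ] [ 0.6146 -0.0385  0.0763] [ 0.618 -0.038  0.09 ]
[313 202   8   5  26] [316.9 204.7] [0.6051 0.0151 0.0737] [0.614 0.027 0.09 ]
[334 204   7   5  25] [337.1 206.3] [ 0.6016 -0.0476  0.0746] [ 0.607 -0.038  0.09 ]
[291 221   8   4  27] [294.4 222.5] [0.5471 0.0829 0.0835] [0.552 0.093 0
[... 827 characters left out ...]
 [0.8514000177383423, -0.1680999994277954], [0.8641999959945679, 0.10029999911785126], [0.7247999906539917, 0.10689999908208847]]
[307 178   7   8  36] [310.  181.8] [0.6127 0.0731 0.0741] [0.62  0.087 0.091]
[289 184   6   8  32] [291.3 187.3] [0.548  0.0764 0.0792] [0.555 0.088 0.086]
[316 191   7   9  37] [319.1 195. ] [0.6094 0.0091 0.0751] [0.618 0.023 0.091]
[298 197   5   9  33] [300.  201.4] [0.5444 0.0116 0.0798] [0.549 0.023 0.087]
[325 206   9   8  44] [329.2 209. ] [ 0.6076 -0.0544  0.0756] [ 0.618 -0.039  0.09 ]
[307 212   6   9  36] [309.2 215.9] [ 0.5418 -0.0507  0.0795] [ 0.548 -0.036  0.087]
[316 228   7   9  41] [319.1 232. ] [ 0.5383 -0.1152  0.0792] [ 0.544 -0.102  0.087]
```

Pose estimate: loader yaw is about -3.1° and tab 4 is at about (0.5375, -0.110). I'll grip across the loader's x, which needs a twist of about -80°. First I move over the tab, staying high.

Emit:
jog_arm --steps '[{"dx": 0.44, "dy": -0.8, "twist": -0.53}, {"dx": 0.88, "dy": -1.6, "twist": -1.07}, {"dx": 1.32, "dy": -2.4, "twist": -1.6}, {"dx": 1.76, "dy": -3.2, "twist": -2.13}, {"dx": 2.2, "dy": -4.0, "twist": -2.67}]' --gripper 90 --newtons 60

```text
validation failed for argument at $.st...
```

Emit:
jog_arm --steps '[{"dx": 0.44, "dy": -0.8, "dz": 0, "twist": -0.53}, {"dx": 0.88, "dy": -1.6, "dz": 0, "twist": -1.07}, {"dx": 1.32, "dy": -2.4, "dz": 0, "twist": -1.6}, {"dx": 1.76, "dy": -3.2, "dz": 0, "twist": -2.13}, {"dx": 2.2, "dy": -4.0, "dz": 0, "twist": -2.67}]' --gripper 90 --newtons 60

```text
t: 0.72
tool_pos: [0.2721, 0.3669, 0.2297]
tool_rot: [-1.069, -2.953, 0.003]
contact_force: [1.5, -0.1, -0.2]
opening: 0.0547
```

Emit:
jog_arm --steps '[{"dx": 0.44, "dy": -0.8, "dz": 0, "twist": -0.53}, {"dx": 0.88, "dy": -1.6, "dz": 0, "twist": -1.07}, {"dx": 1.32, "dy": -2.4, "dz": 0, "twist": -1.6}, {"dx": 1.76, "dy": -3.2, "dz": 0, "twist": -2.13}, {"dx": 2.2, "dy": -4.0, "dz": 0, "twist": -2.67}]'

```text
t: 1.35
tool_pos: [0.4044, 0.1252, 0.2294]
tool_rot: [-1.726, -2.624, 0.003]
contact_force: [1.3, 0.4, 0.0]
opening: 0.0552
```

Emit:
jog_arm --steps '[{"dx": 0.44, "dy": -0.8, "dz": 0, "twist": -0.53}, {"dx": 0.88, "dy": -1.6, "dz": 0, "twist": -1.07}, {"dx": 1.32, "dy": -2.4, "dz": 0, "twist": -1.6}, {"dx": 1.76, "dy": -3.2, "dz": 0, "twist": -2.13}, {"dx": 2.22, "dy": -3.92, "dz": 0, "twist": -2.64}]'

```text
t: 1.98
tool_pos: [0.5379, -0.1119, 0.2289]
tool_rot: [-2.283, -2.155, 0.002]
contact_force: [0.4, -0.2, 0.8]
opening: 0.0551
```

Emit:
jog_arm --steps '[{"dx": 0, "dy": 0, "dz": 0, "twist": 0}, {"dx": 0, "dy": 0, "dz": 0, "twist": 0}]'

```text
t: 2.22
tool_pos: [0.5374, -0.1115, 0.2281]
tool_rot: [-2.281, -2.154, 0.003]
contact_force: [-0.6, 0.8, -0.6]
opening: 0.0554
```

```bash
python3 - <<'E'
from station import ctrl
import cv2,numpy as np
from scipy.spatial.transform import Rotation as R
for n,(a,b,c,e) in dict(top=(115,265,270,390),side=(110,280,250,425)).items():
    d=ctrl.get_image(n); np.savez(f"{n}1.npz",**d)
    cv2.imwrite(f"pics/{n}1.png",cv2.resize(d["frame"][a:b,c:e,::-1],None,fx=3.5,fy=3.5,interpolation=cv2.INTER_CUBIC))
o=ctrl.get_obs();y=R.from_rotvec(o["tool_rot"]).as_matrix()[:,1]
print(o["tool_pos"],np.degrees(np.arctan2(y[1],y[0])),o["opening"],o["t"])
E
```

```text
[ 0.53736455 -0.11079167  0.22865111] -3.2026970708634415 0.05509854160267789 2.325
```

View pics/side1.png

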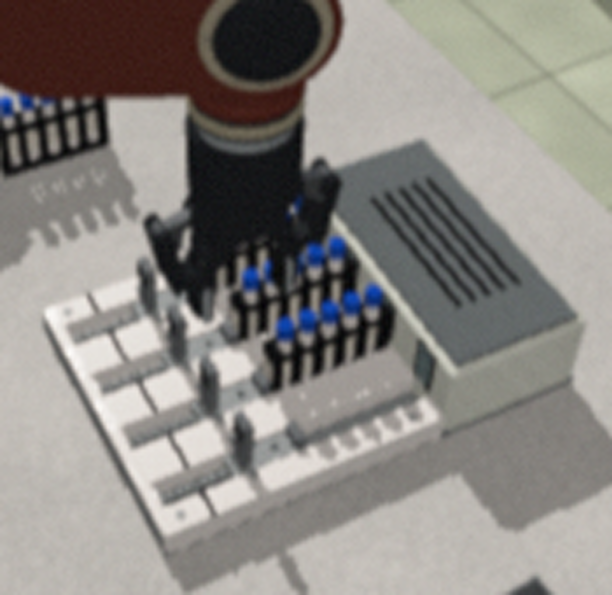

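View pics/top1.png

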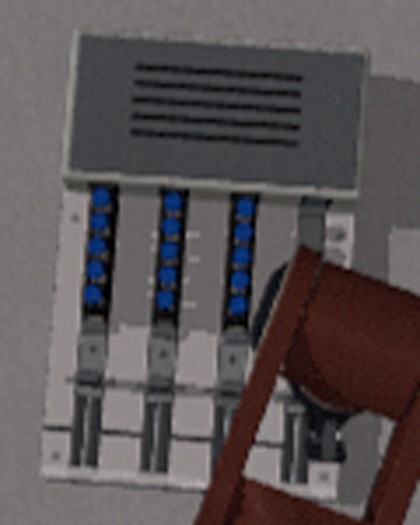

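The side view shows the gripper over the tabs with its jaws along the lane, and the poses agree with my estimate. I'll go down to just above the tab and check before going lower.

Emit:
jog_arm --steps '[{"dx": 0, "dy": 0, "dz": -0.7, "twist": 0}, {"dx": 0, "dy": 0, "dz": -1.4, "twist": 0}, {"dx": 0, "dy": 0, "dz": -2.0, "twist": 0}, {"dx": 0, "dy": 0, "dz": -2.15, "twist": 0}, {"dx": 0, "dy": 0, "dz": -2.15, "twist": 0}]' --gripper 112

```text
t: 2.95
tool_pos: [0.5374, -0.1102, 0.1001]
tool_rot: [-2.28, -2.158, 0.002]
contact_force: [0.1, -0.2, -0.6]
opening: 0.0477
```

```bash
python3 - <<'E'
from station import ctrl
import cv2,numpy as np
from scipy.spatial.transform import Rotation as R
d=ctrl.get_image("side")
cv2.imwrite("pics/side2.png",cv2.resize(d["frame"][150:280,250:400,::-1],None,fx=4.5,fy=4.5,interpolation=cv2.INTER_CUBIC))
o=ctrl.get_obs();y=R.from_rotvec(o["tool_rot"]).as_matrix()[:,1]
print(o["tool_pos"],np.degrees(np.arctan2(y[1],y[0])),o["opening"],o["t"])
Ei=np.linalg.inv(d["extrinsics"]);p=Ei[:3,:3]@o["tool_pos"]+Ei[:3,3];print(d["fx"]*p[0]/p[2]+d["cx"],d["fy"]*p[1]/p[2]+d["cy"])
E
```

```text
[ 0.5382082  -0.11061057  0.10128885] -3.1556400967849063 0.04774632986395314 3.0
318.3305175767491 226.15264348448753
```

View pics/side2.png

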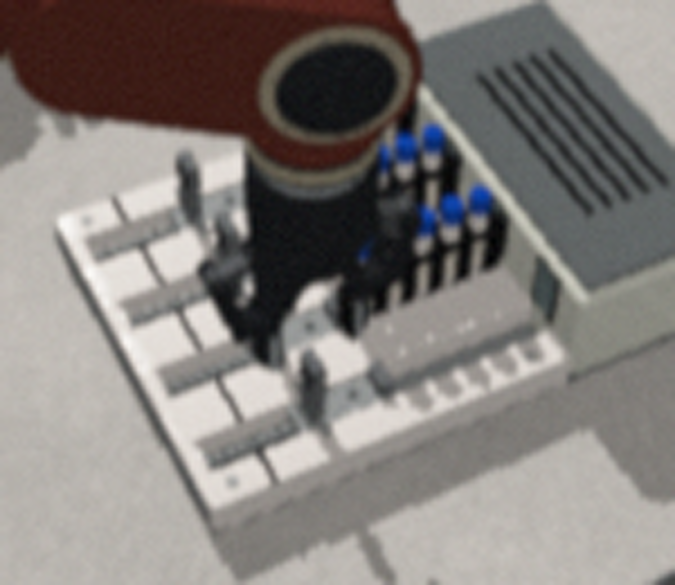

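Left and right fingertips at crop (262,355) and (350,325) straddle the lane 4 tab, whose top is at (313,355). I'll go down to grip height.

Emit:
jog_arm --steps '[{"dx": 0, "dy": 0, "dz": -0.4, "twist": 0}, {"dx": 0, "dy": 0, "dz": -0.75, "twist": 0}, {"dx": 0, "dy": 0, "dz": -0.88, "twist": 0}, {"dx": 0, "dy": 0, "dz": -0.88, "twist": 0}]'

```text
t: 3.5
tool_pos: [0.5388, -0.1108, 0.0495]
tool_rot: [2.281, 2.159, 0.0]
contact_force: [-0.4, -0.3, 0.7]
opening: 0.0478
```

Emit:
jog_arm --steps '[{"dx": 0, "dy": 0, "dz": 0, "twist": 0}, {"dx": 0, "dy": 0, "dz": 0, "twist": 0}, {"dx": 0, "dy": 0, "dz": 0, "twist": 0}, {"dx": 0, "dy": 0, "dz": 0, "twist": 0}, {"dx": 0, "dy": 0, "dz": 0, "twist": 0}]' --gripper 255 --newtons 50

```text
t: 4.12
tool_pos: [0.5402, -0.1111, 0.0507]
tool_rot: [2.279, 2.158, 0.003]
contact_force: [3.5, -0.2, 4.8]
opening: 0.0092
```

Gripped: the opening is about 9 mm on the 10 mm tab. Now the pull of about 45 mm along the loader's -x.

Emit:
jog_arm --steps '[{"dx": -0.15, "dy": 0.01, "dz": 0, "twist": 0}, {"dx": -0.32, "dy": 0.02, "dz": 0, "twist": 0}, {"dx": -0.5, "dy": 0.03, "dz": 0, "twist": 0}, {"dx": -0.65, "dy": 0.035, "dz": 0, "twist": 0}, {"dx": -0.74, "dy": 0.04, "dz": 0, "twist": 0}]'

```text
t: 4.75
tool_pos: [0.4964, -0.1089, 0.0508]
tool_rot: [2.278, 2.155, 0.006]
contact_force: [10.2, -2.8, -2.6]
opening: 0.0094
```

Emit:
jog_arm --steps '[{"dx": 0, "dy": 0, "dz": 0, "twist": 0}]'

```text
t: 4.88
tool_pos: [0.4968, -0.1089, 0.0508]
tool_rot: [2.276, 2.154, 0.009]
contact_force: [8.7, 0.6, -2.0]
opening: 0.0094
```

```bash
python3 - <<'E'
from station import ctrl
import cv2,numpy as np
for n,(a,b,c,e) in dict(top=(150,265,270,390),side=(150,280,250,400)).items():
    d=ctrl.get_image(n); np.savez(f"{n}3.npz",**d)
    cv2.imwrite(f"pics/{n}3.png",cv2.resize(d["frame"][a:b,c:e,::-1],None,fx=5,fy=4.5 if 0 else 5,interpolation=cv2.INTER_CUBIC))
o=ctrl.get_obs();print(o["tool_pos"],o["opening"],o["contact_force"],o["t"])
E
```

```text
[ 0.49687304 -0.10888636  0.05075644] 0.009588564346386764 [ 8.57935033 -0.24671084 -0.79373471] 4.975
```

View pics/side3.png

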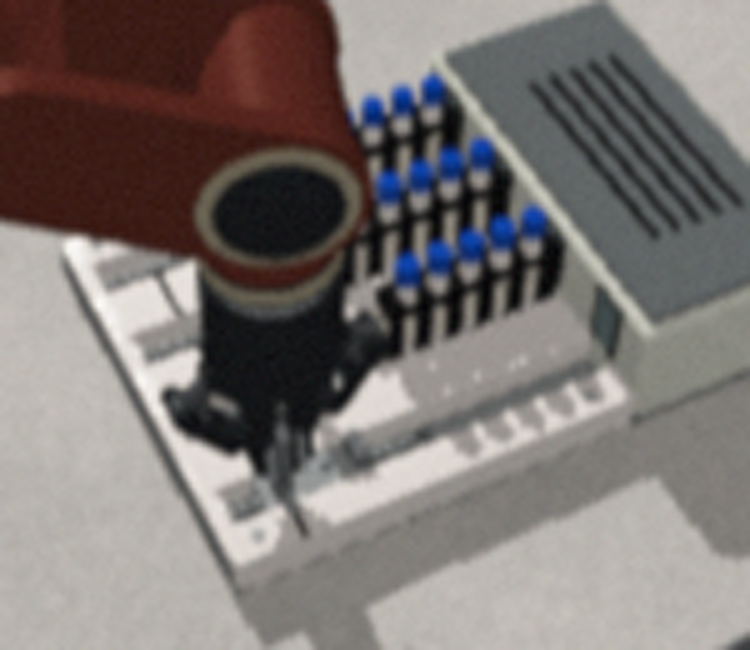

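View pics/top3.png

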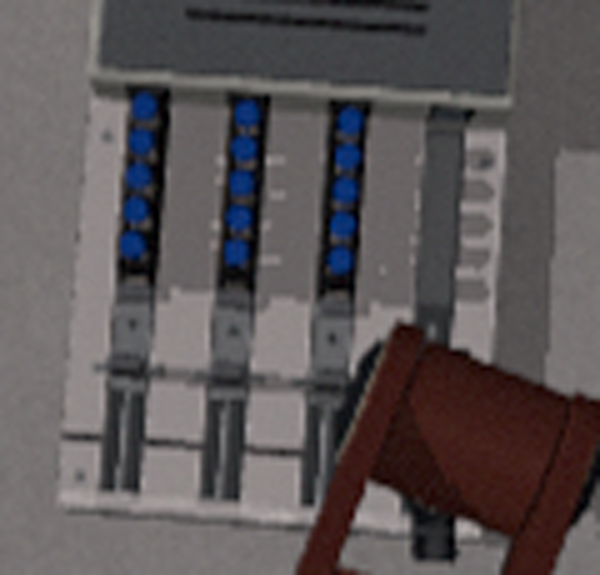

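The bar sits close to the line, but I should measure it. The force implies about 41 mm and the TCP travel about 43 mm. I'll measure with the camera.

```bash
python3 - <<'E'
import numpy as np,cv2
from h import *
A=dict(np.load("side0.npz"));B=dict(np.load("side3.npz"))
for nm,d,x0,y0 in(("b",A,295,215),("a",B,285,215)):
    im=d["frame"][y0:y0+50,x0:x0+50,::-1]
    cv2.imwrite(f"pics/zz_{nm}.png",cv2.resize(im,None,fx=11,fy=11,interpolation=cv2.INTER_NEAREST))
# line fit in initial side image: project deck points at loader frame; sample dark line along loader x
th=np.radians(-3.1);o=np.array([.5976,-.0166]);R=np.array([[np.cos(th),-np.sin(th)],[np.sin(th),np.cos(th)]])
def pix(d,lx,ly,z):
    p=np.r_[o+R@[lx,ly],z];E=np.linalg.inv(d["extrinsics"]);c=E[:3,:3]@p+E[:3,3];return d["fx"]*c[0]/c[2]+d["cx"],d["fy"]*c[1]/c[2]+d["cy"]
for nm in("top0","side0","side3"):
    d=dict(np.load(nm+".npz"));g=cv2.cvtColor(d["frame"],cv2.COLOR_RGB2GRAY).astype(np.float32)
    for ly in(-.128,-.123,-.064,0,.064):
        xs=np.arange(-.118,-.082,.0005);q=np.array([pix(d,x,ly,.03) for x in xs],np.float32)
        v=cv2.remap(g,q[:,:1],q[:,1:],cv2.INTER_LINEAR).ravel();w=np.clip(np.median(v)-v-8,0,None);
        print(nm,ly,"line lx",(w@xs/w.sum()).round(4),v.min())
    for ly in(-.1155,-.1165):  # bar end outer portion
        xs=np.arange(-.125,-.03,.001);q=np.array([pix(d,x,ly,.036) for x in xs],np.float32)
        print((cv2.remap(g,q[:,:1],q[:,1:],cv2.INTER_LINEAR).ravel()).astype(int).tolist())
E
```

```text
top0 -0.128 line lx -0.0987 54.66211
top0 -0.123 line lx -0.099 56.078125
top0 -0.064 line lx -0.0984 69.6875
top0 0 line lx -0.0993 53.128906
top0 0.064 line lx -0.099 70.609375
[122, 122, 123, 124, 126, 129, 131, 131, 132, 133, 133, 133, 132, 132, 132, 131, 131, 133, 134, 133, 128, 123, 116, 99, 81, 65, 75, 86, 96, 108, 120, 132, 135, 134, 133, 133, 132, 131, 131, 131, 132, 132, 132, 132, 131, 131, 131, 131, 131, 132, 132, 132, 133, 133, 133, 133, 133, 133, 133, 133, 132, 127, 121, 116, 106, 97, 86, 80, 75, 70, 69, 70, 71, 78, 92, 105, 116, 122, 129, 134, 133, 132, 131, 131, 131, 131, 131, 131, 131, 131, 131, 131, 131, 131, 131]
[115, 116, 118, 120, 123, 126, 129, 131, 132, 133, 133, 133, 133, 132, 131, 131, 131, 132, 133, 133, 128, 123, 117, 98, 81, 64, 74, 84, 94, 106, 118, 131, 134, 134, 134, 134, 133, 131, 131, 131, 132, 132, 132, 132, 132, 131, 131, 130, 130, 131, 131, 132, 133, 133, 133, 133, 133, 133, 133, 133, 133, 127, 122, 115, 106, 97, 88, 83, 79, 75, 75, 76, 76, 82, 94, 106, 117, 122, 128, 134, 133, 132, 130, 130, 131, 131, 131, 131, 131, 131, 131, 131, 131, 131, 131]
s
[... 1549 characters left out ...]
190, 190, 190, 190, 190, 190, 191, 194, 195, 189, 182, 173, 165, 157, 150, 144, 141, 138, 137, 136, 134, 133, 129, 127, 124, 121, 118, 115, 117, 120, 124, 133, 144, 153, 158, 162, 166, 170, 171, 173, 175, 176, 177, 179, 179]
[179, 177, 176, 176, 177, 178, 181, 184, 184, 186, 187, 188, 190, 194, 195, 196, 199, 198, 196, 195, 188, 179, 169, 148, 128, 111, 102, 100, 100, 106, 121, 136, 151, 165, 180, 191, 194, 195, 193, 192, 192, 191, 191, 192, 193, 195, 196, 197, 198, 198, 198, 198, 198, 198, 198, 198, 200, 201, 199, 196, 191, 184, 178, 171, 164, 156, 152, 148, 148, 148, 146, 144, 142, 140, 135, 131, 128, 127, 130, 133, 137, 147, 159, 171, 178, 182, 186, 185, 186, 187, 189, 193, 195, 196, 193]
```

View pics/zz_a.png

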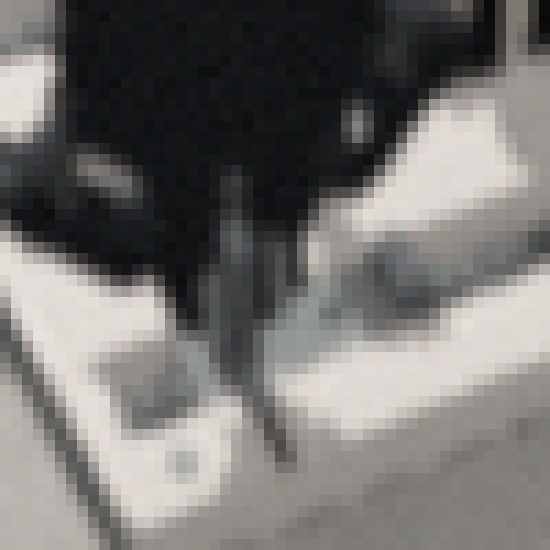

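View pics/zz_b.png

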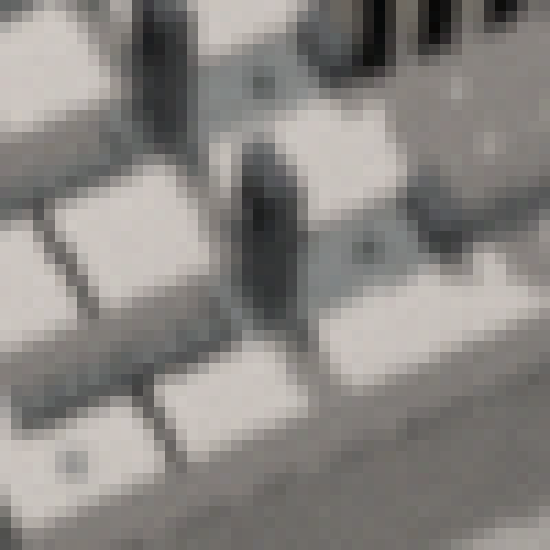

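```bash
python3 - <<'E'
import numpy as np
from h import *
d=dict(np.load("side0.npz"))
for a,b,h in(((331.8,232.3),(319.1,237.3),.04),((320,244.1),(306.8,250),.036)):
    print(np.linalg.norm(ray(d,*a,h)-ray(d,*b,h)))
E
```

```text
0.041630007231728744
0.042853596196227535
```

Emit:
jog_arm --steps '[{"dx": -0.04, "dy": 0, "dz": 0, "twist": 0}, {"dx": -0.04, "dy": 0, "dz": 0, "twist": 0}, {"dx": -0.04, "dy": 0, "dz": 0, "twist": 0}]'

```text
t: 5.35
tool_pos: [0.495, -0.1088, 0.0508]
tool_rot: [2.276, 2.153, 0.011]
contact_force: [8.2, 0.3, -1.5]
opening: 0.0095
```

```bash
python3 - <<'E'
from station import ctrl
import cv2,numpy as np
for i in range(3):
    d=ctrl.get_image("side");o=ctrl.get_obs();print(o["tool_pos"],o["opening"],o["contact_force"],o["t"])
cv2.imwrite("pics/f.png",cv2.resize(d["frame"][215:265,285:335,::-1],None,fx=11,fy=11,interpolation=cv2.INTER_NEAREST))
E
```

```text
[ 0.49503832 -0.10881971  0.05075225] 0.009524702778551561 [ 8.29565747 -0.3151698  -0.70422649] 5.4
[ 0.49504549 -0.10880333  0.0507583 ] 0.009302536959351617 [ 8.96029873  0.48959416 -1.24606305] 5.45
[ 0.49505993 -0.10882192  0.0507456 ] 0.009151728979389458 [ 8.89274765 -0.18521775 -0.80825387] 5.5
```

View pics/f.png

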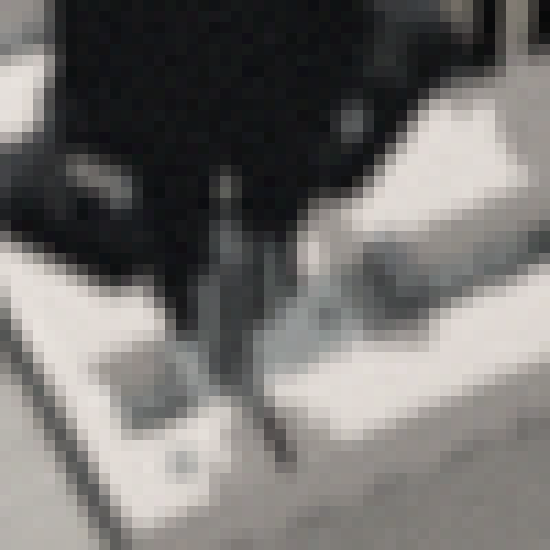

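The bar and tab foot stand on the line, at crop (230,375) with the line running down to (285,460). The estimates of 42 to 45 mm average slightly short of 45, so I'll add a 1 mm nudge and a last stability check.

Emit:
jog_arm --steps '[{"dx": -0.015, "dy": 0, "dz": 0, "twist": 0}, {"dx": -0.015, "dy": 0, "dz": 0, "twist": 0}, {"dx": -0.015, "dy": 0, "dz": 0, "twist": 0}, {"dx": -0.015, "dy": 0, "dz": 0, "twist": 0}]'

```text
t: 6.0
tool_pos: [0.4947, -0.1088, 0.0508]
tool_rot: [2.274, 2.152, 0.013]
contact_force: [8.0, 0.1, -1.6]
opening: 0.0095
```

```bash
python3 - <<'E'
from station import ctrl
import cv2,numpy as np
f=[]
for i in range(6):
    d=ctrl.get_image("top");o=ctrl.get_obs();f.append(o["contact_force"])
print(o["tool_pos"],o["opening"],np.mean(f,0),o["t"])
cv2.imwrite("pics/ftop.png",d["frame"][:,:,::-1])
E
```

```text
[ 0.49471456 -0.10878799  0.05076261] 0.009156184210074931 [ 9.54690484 -0.19852955 -0.93504653] 6.3
```

View pics/ftop.png

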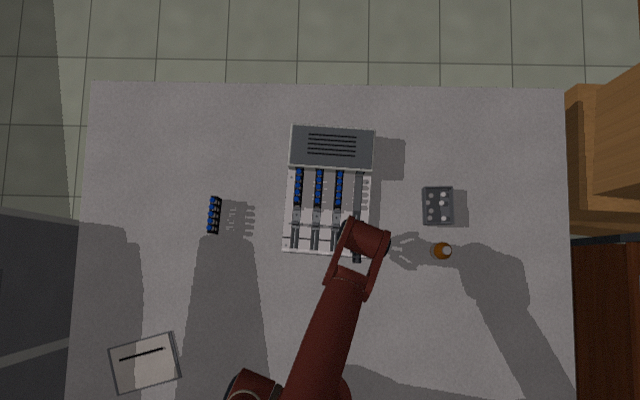

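The racks, bottle (443,250), box (438,205) and next rack (214,215) are where they started. The hold is steady at about 9 N, so I'm handing in.

```bash
python3 -c "
from station import ctrl
print(ctrl.finish_job())"
```

```text
the job is handed in; nothing more can be done
None
```

I pulled the slide of lane 4, the free lane, back to the engraved line and handed the job in with the gripper still holding the tab (grip set to 50 N).

- **Travel:** the tool moved about 45 mm from the closed position. The camera estimates before the last two nudges were 41.6 and 42.9 mm, which comes to roughly 44–45 mm with the 2 mm added after.
- **Spring force:** the last readings averaged 9.5 N, against 9.1 N expected at the line. Single readings were noisy, from 8.0 to 9.5 N, and some earlier ones suggested only about 42 mm. All the estimates lie within the 40–50 mm window.
- **Hold:** the tool position was steady, with an opening of about 9 mm on the 10 mm tab.
- **Rest of the scene:** by eye in the last top view, the loaded racks, next rack, bottle and cap box had not moved. Of the other slides, the first two showed closed and the arm partly hid the third; I did not measure any of these.

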